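Pack the picnic carrier and draw out its handle

TASK

Finish the pinwheel layer on the wooden picnic carrier: set the two loose gable-top cartons upright, without dropping them, into its two empty outlined places, and leave the two that are already there in theirs. Then squeeze the red button on the side of the carrier's black handle bar fully in and, keeping it so, pull the bar straight up past its first stop to its second, fully extended. Finish while still gripping it there with the button squeezed in, since a spring draws it back when let go, and do not disturb the other things on the worktop.

Things in the scene. Friction and masses are not known exactly. Their poses are not given: they have to be found in the camera images.
- carrier: light wooden slab 186 (own x) x 278 (own y, from -93 to +185) x 14 mm, standing fixed on the worktop, with a dark lip 8 mm high on three edges of the carton area, and a telescopic mast with a handle bar at its +y end. Origin: on the worktop under the centre of the carton pattern; z up. Its position and yaw vary. The pattern is a pinwheel of four cartons: two lie long along the carrier's x (they are there already), two must stand with their long side along its y (missing).
- place_far (a point): centre of one empty outline, at carrier x +49, y -33 mm; the carton's long side (its x) goes along the carrier's y, either way round. Origin on the slab's top face, 14 mm above the worktop; the outlines are 92 x 60 mm and leave 6 mm gaps between neighbouring cartons.
- place_near (a point): centre of the other empty outline, at carrier x -49, y +33 mm; the carton's long side (its x) goes along the carrier's y, either way round. Origin on the slab's top face, 14 mm above the worktop; the outlines are 92 x 60 mm and leave 6 mm gaps between neighbouring cartons.
- place_front (a point): centre of the outline that carton_3 occupies, at carrier x -33, y -49 mm, long side along the carrier's x. Origin on the slab's top face, 14 mm above the worktop; the outlines are 92 x 60 mm and leave 6 mm gaps between neighbouring cartons.
- place_mast (a point): centre of the outline that carton_4 occupies, at carrier x +33, y +49 mm, long side along the carrier's x. Origin on the slab's top face, 14 mm above the worktop; the outlines are 92 x 60 mm and leave 6 mm gaps between neighbouring cartons.
- carton_1: white gable-top paperboard treat box with a green band, 92 (own x) x 60 (own y) x 94 mm high, about 0.15 kg: a 45 mm high body, a shallow roof up to 57 mm, and on top a solid upright carrying ridge 12 mm thick (y), 66 mm long (x), from 57 to 94 mm height, meant to be gripped across its thickness. Origin: centre of the underside; z up. Stands loose on the worktop at the right; it and carton_2 are alike and may go into either empty outline.
- carton_2: white gable-top paperboard treat box with a green band, 92 (own x) x 60 (own y) x 94 mm high, about 0.15 kg: a 45 mm high body, a shallow roof up to 57 mm, and on top a solid upright carrying ridge 12 mm thick (y), 66 mm long (x), from 57 to 94 mm height, meant to be gripped across its thickness. Origin: centre of the underside; z up. Stands loose on the worktop at the right; like carton_1.
- carton_3: white gable-top paperboard treat box with a green band, 92 (own x) x 60 (own y) x 94 mm high, about 0.15 kg: a 45 mm high body, a shallow roof up to 57 mm, and on top a solid upright carrying ridge 12 mm thick (y), 66 mm long (x), from 57 to 94 mm height, meant to be gripped across its thickness. Origin: centre of the underside; z up. Already stands in place_front, loose.
- carton_4: white gable-top paperboard treat box with a green band, 92 (own x) x 60 (own y) x 94 mm high, about 0.15 kg: a 45 mm high body, a shallow roof up to 57 mm, and on top a solid upright carrying ridge 12 mm thick (y), 66 mm long (x), from 57 to 94 mm height, meant to be gripped across its thickness. Origin: centre of the underside; z up. Already stands in place_mast, loose.
- handle_bar: black handle bar, 100 (own x) x 32 (own y) x 30 mm high, on top of the mast, 145 mm from the carrier's origin along the carrier's y; axes parallel to the carrier's. Origin: centre of its underside, 106 mm above the worktop when down; it can only move straight up and down.
- bar_center (a point): centre of the handle bar, 121 mm above the worktop when down and 241 mm when fully out; a grip across the bar's 32 mm thickness (carrier's y) here presses the button.
- button_face (a point): centre of the outer face of the red button, 26 mm wide and 18 mm high, in the middle of the bar's -y side; it stands 6 mm out of the bar and is pressed towards +y until flush.
- handle_button (a joint): travel of the red button: 0 out, 0.006 m pressed flush; spring, about 6 N when flush. The bar is locked against ordinary pulling unless it is pressed in by more than about 4 mm.
- telescope (a joint): travel of the handle bar upwards: 0 down (locked), 0.06 m first stop (it catches there if the button is out), 0.12 m second stop (hard end, no catch). A spring and its weight pull it down with about 5 N.
- jam_jar: pink jam jar 62 x 62 x 99 mm, bystander; origin under its centre.
- pepper_mill: brown wooden pepper mill 58 x 58 x 170 mm, bystander; origin under its centre.
- egg_timer: white round egg timer 66 x 66 x 62 mm, bystander; origin under its centre.
- salt_shaker: glass salt shaker with grey cap 44 x 44 x 90 mm, bystander; origin under its centre.
- spice_jar: spice jar with red cap 45 x 45 x 106 mm, bystander; origin under its centre.
Things that resemble listed ones, but are neither listed nor needed, are in the scene too. What is shaped like the carton_3 but blue or purple is not meant.

How it is judged:
By the outcome, as a careful person would: the job done as asked, in the order asked, and still so for the second after the job is handed in, while the arm keeps its last pose, push and grip.
It also fails if it takes over 54 s, if anything falls off the work surface, if the arm or the gripper's body presses on something with over 40 N, if the wrist force passes 120 N, or if a joint passes its speed limit or range.

ROBOT

A 6-joint arm with a two-finger parallel gripper is mounted at the origin on a cart in front of the work surface, level with it; the furniture and walls round the work are solid. World frame = base frame: x ahead of the robot, y to its left, z up, the work surface at z = 0. Lengths are in m, angles in degrees, forces in N, time in s.
With the tool pointing down it reaches from about 0.35 to 1 m from the base axis. Payload 7.1 kg.
Tool frame: the origin (TCP) lies midway between the tips of the shut fingers; the grasp point (between the pads) lies behind it (arm.grip_depth is the z of the grasp point in the tool frame, in m); z points along the fingers, y is the line along which they close (so a half turn about z gives the same grasp; the last joint's range is limited). The gripper opens to 85 mm and grips with 20 to 120 N. Pads are 22 mm wide; open, the fingers measure 114 mm over their backs; the gripper's body (76 mm by 85 mm) begins 54 mm behind the grasp point. The pads swing forward as they close: fully open they stand 13 mm farther back than shut.
Start: joints at [74.599, 24.242, 93.386, -0, 62.372, -1.089], TCP at [0.154, 0.606, 0.231] pointing down, gripper open.
Joint ranges: [-172.04, 172.04], [-51.8, 120.97], [4.93, 147.93], [-75.15, 255.16], [6.16, 154.13], [-145.62, 145.62]. Speed limits (degrees/s): [136.94, 136.94, 172.46, 180, 180, 180].

INTERFACE

Orientations are given as [roll, pitch, yaw] about the fixed x, y, z axes, in that order (R = Rz(yaw) Ry(pitch) Rx(roll)).
In Python, from cell import arm, viewer, hand_in gives the robot as it stands.
- The arm moves only by the shell command python3 -m creep 'ROWS' [OPENING] [FORCE]. ROWS is JSON, a list that holds one entry, the list of rows, each a list of 4 numbers: the shift along the tool's x, y, z in cm, then the turn about the tool's z in rad. A call has 1 to 10 rows; each row is the pose to reach, as a shift and turn from the pose commanded when the call began, along the tool's axes at that moment; what a row does not reach only later rows make up. A row lasts 1/12 s, in which the tool goes at most 41.7 mm and 7.16 degrees, less where a joint would pass 70% of its speed; a pose out of reach is approached as far as the arm can. A call with a gripper value outside its range is refused whole. OPENING is the finger opening in cm, from 0 to 8.54, set as the call begins (- or left out, the last holds). The fingers move at their own pace and stop on an object; FORCE is the grip in N (left out, the last holds). Time passes only in rows, so rows that repeat a pose let the fingers close. It gives the time, the measured TCP pose, the force, the opening and the grip force at its end, in the units of the state.
- arm.sense(): the state, without advancing time (a new reading comes with each control period).
- viewer.grab_frame(name): name is "scene" or "top"; returns a dict with "pixels" (400x640x3 uint8, red, green, blue), "mtx" (3x3 intrinsics, pixels), "R" (3x3) and "t" (3): a world point X has camera coordinates R X + t. Camera axes: x right, y down, z forward; pixel columns grow to the right and rows downward; lengths in m; the calibration is good to about 2 mm. A picture is of the moment at which its call begins. There is no depth.
- hand_in(): hands the job in; it is judged then, once.
The state is a dict: "t": time; "q": joint angles; "dq": joint speeds; "tau": joint torques, N m; "ee_pos": TCP position; "ee_rot": TCP orientation; "force": force on the tool from outside, world axes, zero at the start; "wrist_torque": the same for the moment, N m; "finger_gap": finger opening in m; "gripper_force": force on a finger pad.
Only numpy, scipy, OpenCV 4.12 (cv2) and the standard library are available. Lean on these libraries where they do the work, as an engineer would, in place of code of your own. Each camera call takes 0.05 s, during which the arm holds its last target. There are 200 camera calls.

## Working session

There is one attempt and no reset: what is moved stays moved. The work goes in short steps, Python scripts to look and compute and a shell command to move; the robot and the scene stay as the last step left them, time stands still between calls to the robot, and variables do not carry over. Pictures are saved under pics/ and viewed, at most 10 in all, crops included, and the job is handed in when it is done.

```bash
ls; mkdir -p pics
python3 - <<'E'
from cell import arm, viewer
import cv2
print(arm.sense(), arm.grip_depth)
for n in ("scene","top"):
    f=viewer.grab_frame(n); cv2.imwrite(f"pics/{n}0.png",f["pixels"][:,:,::-1]); print(n,f["mtx"],f["R"],f["t"])
E
```

```text
pics
{'t': 0.0, 'q': array([ 7.45978792e+01,  2.42843246e+01,  9.34314554e+01,  8.78585584e-04,
        6.23728405e+01, -1.08807597e+00]), 'dq': array([ 0.07869834, -0.05250967, -0.0188429 , -0.06501576, -0.09379402,
       -0.02990516]), 'tau': array([ 8.39344848e-04, -5.57381272e+01, -2.81745762e+01, -2.42441884e-04,
        7.16038790e-03,  1.65469038e-05]), 'ee_pos': array([0.15434273, 0.60507773, 0.2305467 ]), 'ee_rot': array([-1.79911410e+02, -2.46048707e-03,  1.65685545e+02]), 'force': array([ 0.53135982,  0.23126397, -0.32345718]), 'wrist_torque': array([ 0.00528332, -0.01229318,  0.06229368]), 'gripper_force': 0.0, 'finger_gap': 0.08513598797649574} -0.0187
scene [[421.95898816   0.         329.41282938]
 [  0.         421.95898816 195.40329265]
 [  0.           0.           1.        ]] [[ 0.41950731 -0.90766942 -0.01224108]
 [-0.65547351 -0.29356311 -0.69582698]
 [ 0.62798734  0.29992821 -0.71810513]] [-0.23470668  0.43140978  1.05087539]
top [[381.00775725   0.         319.01457979]
 [  0.         381.00775725 198.19680935]
 [  0.           0.           1.        ]] [[ 1.77076796e-02 -9.99843167e-01 -2.83041677e-04]
 [-9.93376926e-01 -1.75610147e-02 -1.13551281e-01]
 [ 1.13528502e-01  2.29189678e-03 -9.93532096e-01]] [-0.01072608  0.53234147  1.5752986 ]
```

View pics/scene0.png

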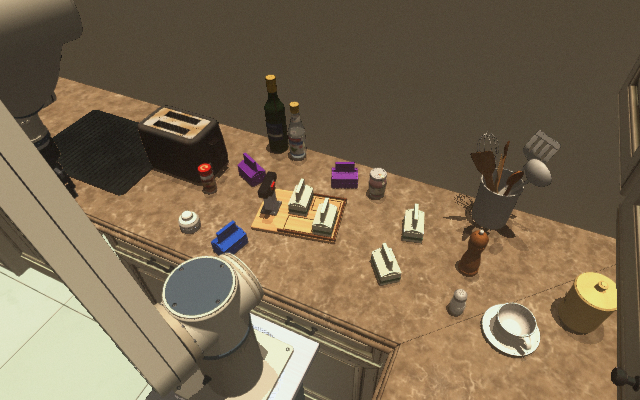

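View pics/top0.png

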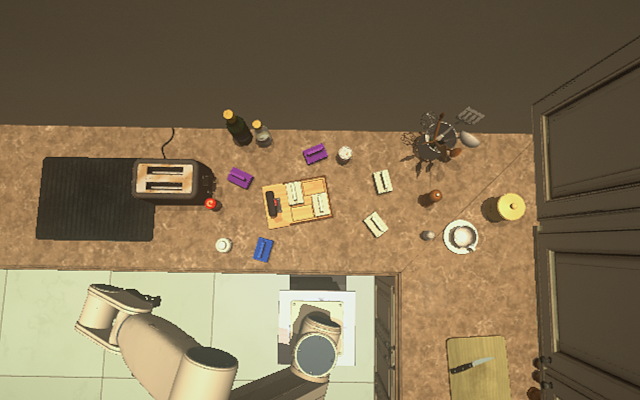

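Top view: carrier at about (297,203) with its black bar at (272,204) on the left, loose cartons at about (383,182) and (375,224). I'll enlarge both views.

Run:
```python
import cv2
im=cv2.imread("pics/top0.png")[160:260,250:410]; a=cv2.resize(im,None,fx=5,fy=5,interpolation=cv2.INTER_CUBIC)
cv2.imwrite("pics/topc.png",a)
im=cv2.imread("pics/scene0.png")[160:300,240:440]; a=cv2.resize(im,None,fx=4,fy=4,interpolation=cv2.INTER_CUBIC)
cv2.imwrite("pics/scenec.png",a)
```

```text
(no output)
```

View pics/topc.png

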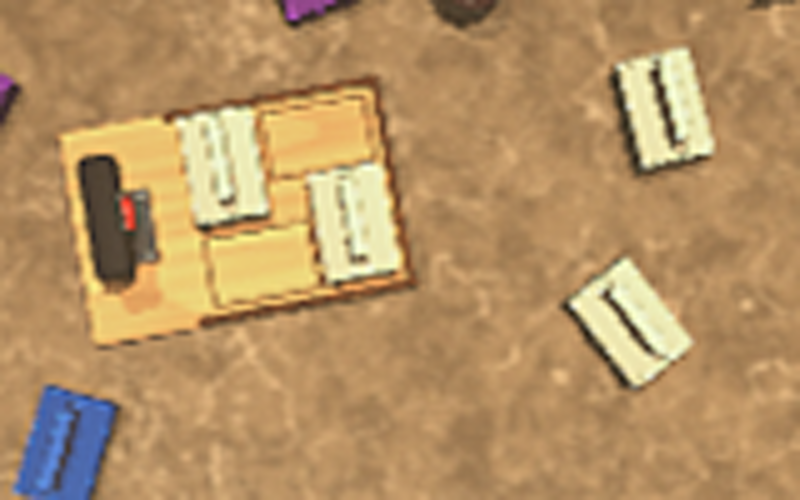

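View pics/scenec.png

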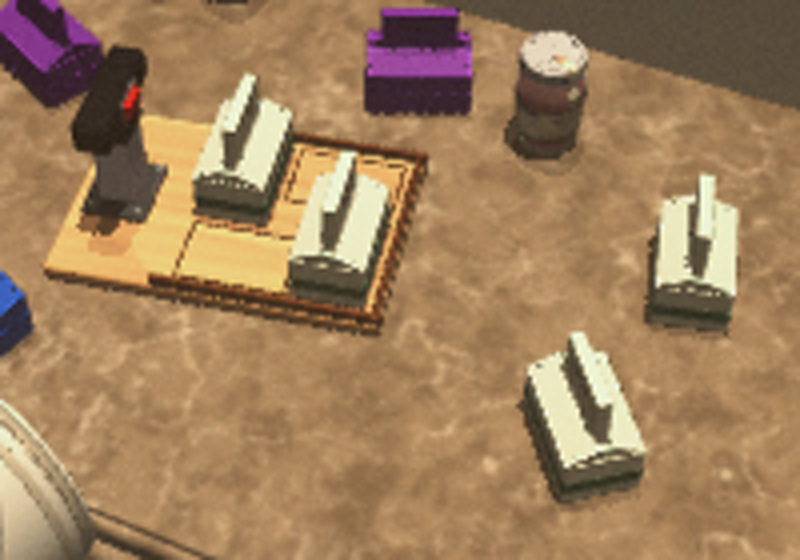

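```bash
cat > h.py <<'E'
import numpy as np, cv2
from cell import arm, viewer
def cast(f,uv,z):
    uv=np.atleast_2d(np.asarray(uv,float)); p=np.c_[uv,np.ones(len(uv))]@np.linalg.inv(f["mtx"]).T
    d=p@f["R"]; c=-f["R"].T@f["t"]
    return c+d*((z-c[2])/d[:,2])[:,None]
def white(f,box=(255,165,400,245)):
    hsv=cv2.cvtColor(f["pixels"],cv2.COLOR_RGB2HSV); m=((hsv[...,1]<65)&(hsv[...,2]>150)).astype(np.uint8)
    k=np.zeros_like(m); x0,y0,x1,y1=box; k[y0:y1,x0:x1]=1
    m=cv2.morphologyEx(m*k,cv2.MORPH_CLOSE,np.ones((3,3)))
    return [c for c in cv2.findContours(m,cv2.RETR_EXTERNAL,cv2.CHAIN_APPROX_NONE)[0] if cv2.contourArea(c)>80]
def rect(f,c,z):  # centre, long-axis yaw, size on plane z
    P=cast(f,c[:,0],z)[:,:2]; (cx,cy),(w,h),a=cv2.minAreaRect((P*1e4).astype(np.float32))
    if w<h: w,h,a=h,w,a+90
    return np.round([cx/1e4,cy/1e4,w/1e4,h/1e4,(a+90)%180-90],4)
E
python3 - <<'E'
from h import *
f=viewer.grab_frame("top")
for c in white(f):
    x=c[:,0].mean(0); z=.059 if x[0]<340 else .045
    print(x,rect(f,c,z))
s=np.array([[60,135],[375,78],[413,288],[97,347]])/5-.4+[250,160]
P=np.r_[cast(f,s[:1],.014),cast(f,s[1:3],.022),cast(f,s[3:],.014)][:,:2]; print(P)
print([np.linalg.norm(P[i]-P[(i+1)%4]) for i in range(4)])
own=np.array([[93,185],[93,-93],[-93,-93],[-93,185]])/1000.
A=own-own.mean(0);B=P-P.mean(0)
th=np.arctan2((A[:,0]*B[:,1]-A[:,1]*B[:,0]).sum(),(A*B).sum()); R=np.array([[np.cos(th),-np.sin(th)],[np.sin(th),np.cos(th)]])
o=P.mean(0)-R@own.mean(0); print("carrier",o,np.degrees(th),(P-o)@R)
for n,p in dict(far=(.049,-.033),near=(-.049,.033),front=(-.033,-.049),mast=(.033,.049),bar=(0,.145)).items(): print(n,o+R@p)
b=np.array([[81,157],[113,155],[133,280],[100,286]])/5-.4+[250,160]; Q=cast(f,b,.136)[:,:2]; print("bar",Q,Q.mean(0))
E
```

```text
[375.29113924 223.97468354] [ 0.4266 -0.2381  0.0915  0.0609 38.4158]
[320.265625 203.65625 ] [ 5.06100e-01 -4.80000e-03  9.20000e-02  5.81000e-02  1.08447e+01]
[294.09859155 193.01408451] [ 0.5499  0.1043  0.0915  0.0587 10.7045]
[382.36986301 181.49315068] [ 0.607  -0.267   0.0902  0.0617 14.6384]
[[ 0.57983693  0.24486808]
 [ 0.63253637 -0.02335997]
 [ 0.45382919 -0.05824305]
 [ 0.39981708  0.20736538]]
[np.float64(0.27335602520340396), np.float64(0.1820798893017348), np.float64(0.2710445418570226), np.float64(0.18388475192582165)]
carrier [0.52554712 0.04755508] 11.33646330610521 [[ 0.09201646  0.18279161]
 [ 0.09096208 -0.09056238]
 [-0.09111545 -0.08963637]
 [-0.09186308  0.18140714]]
far [0.58007793 0.02483086]
near [0.47101631 0.0702793 ]
front [ 0.5028229  -0.00697573]
mast [0.54827134 0.10208589]
bar [0.49704445 0.1897261 ]
bar [[0.54522472 0.20878168]
 [0.54726141 0.18359585]
 [0.44884951 0.16481358]
 [0.44369249 0.1904947 ]] [0.49625703 0.18692145]
```

Run:
```python
from h import *
import pickle
f=viewer.grab_frame("scene"); t=viewer.grab_frame("top")
g=lambda P:np.array(P,float)/4-.375+[240,160]
print("slab farR,nearL",cast(f,g([[428,155]]),.022),cast(f,g([[47,268]]),.014))
o=np.array([.5265,.0487]);th=np.radians(11.3);R=np.array([[np.cos(th),-np.sin(th)],[np.sin(th),np.cos(th)]])
print("pred",o+R@[.093,-.093],o+R@[-.093,.185])
# wood mask hull in the top view
hsv=cv2.cvtColor(t["pixels"],cv2.COLOR_RGB2HSV); print(hsv[190,280],hsv[215,300],hsv[240,300],hsv[200,330],hsv[172,325])
def proj(f,X):
    c=np.array(X)@f["R"].T+f["t"]; p=c@f["mtx"].T; return p[:,:2]/p[:,2:]
# draw predicted outlines on both views to compare
for n,fr,off,s in (("top",t,(250,160,410,260),5),("scene",f,(240,160,440,300),4)):
    im=cv2.resize(fr["pixels"][off[1]:off[3],off[0]:off[2],::-1],None,fx=s,fy=s,interpolation=cv2.INTER_CUBIC)
    def line(pts,z,col):
        X=np.c_[np.array([o+R@p for p in pts]),np.full(len(pts),z)]
        p=(proj(fr,X)+.5-off[:2])*s-.5; cv2.polylines(im,[np.round(p*8).astype(np.int32)],True,col,1,cv2.LINE_AA,3)
    line([(.093,.185),(.093,-.093),(-.093,-.093),(-.093,.185)],.014,(255,0,0))
    for c,a,b in (((-.033,-.049),.046,.03),((.033,.049),.046,.03),((.049,-.033),.03,.046),((-.049,.033),.03,.046)):
        q=[(c[0]+i*a,c[1]+j*b) for i,j in((1,1),(1,-1),(-1,-1),(-1,1))]; line(q,.014,(0,255,0))
        if a>b: line(q,.059,(0,0,255)); line([(c[0]+i*.033,c[1]+j*.006) for i,j in((1,1),(1,-1),(-1,-1),(-1,1))],.108,(255,0,255))
    line([(i*.05,.145+j*.016) for i,j in((1,1),(1,-1),(-1,-1),(-1,1))],.136,(255,255,0))
    cv2.imwrite(f"pics/{n}_ov.png",im)
a=cv2.imread("pics/top_ov.png")[40:370,30:440]; b=cv2.imread("pics/scene_ov.png")[20:350,30:440]
cv2.imwrite("pics/ov.png",np.hstack([a,b])[:,:820][:,:800])
```

```text
slab farR,nearL [[ 0.63306859 -0.03026173  0.022     ]] [[0.40021945 0.2018191  0.014     ]]
pred [ 0.63592015 -0.02427417] [0.3990528  0.21189072]
[ 19 136 237] [ 22 127 237] [ 16 116 192] [ 16 114 175] [ 16 119 188]
```

View pics/ov.png

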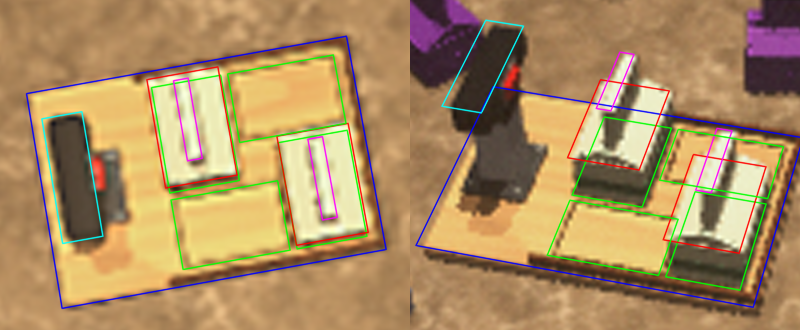

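The overlay shows the fit is right to a few mm; the scene view puts things about 4 mm further to −y than the top view, so I take carrier ≈ (0.5255, 0.045), yaw 11.3°. Next I compute the moves to carton B.

```bash
cat >> h.py <<'E'
def go(x,y,z,yaw,frm=None):  # shift (cm, tool axes) and turn (rad) from a pose to a target, and step counts
    if frm is None: s=arm.sense(); frm=[*s["ee_pos"],s["ee_rot"][2]]
    a=np.radians(frm[3]); d=np.array([x,y,z])-frm[:3]
    r=[d[0]*np.cos(a)+d[1]*np.sin(a), d[0]*np.sin(a)-d[1]*np.cos(a), -d[2]]
    t=-np.radians((yaw-frm[3]+180)%360-180)
    print(np.round(np.array(r)*100,2),round(t,3),"rows",np.linalg.norm(d)/.0417,np.degrees(abs(t))/7.16)
E
python3 - <<'E'
from h import *
S=[.154,.606,.231,165.7]
go(.48,.22,.25,100,S); go(.607,-.2695,.2,14.6,[.48,.22,.25,100])
E
```

```text
[-41.12 -29.35  -1.9 ] 1.147 rows 12.124739132682059 9.175977653631284
[-50.41   4.01   5.  ] 1.491 rows 12.186389949235346 11.927374301675979
```

```bash
python3 -m creep '[[[-4,-3,-0.2,0.12],[-8,-6,-0.4,0.24],[-12,-8.8,-0.6,0.36],[-16,-11.6,-0.8,0.48],[-20,-14.4,-1,0.6],[-24,-17.2,-1.2,0.72],[-28,-20,-1.4,0.84],[-32,-22.8,-1.6,0.96],[-35,-25,-1.9,1.08],[-38,-27,-1.9,1.15]]]' 8.5 40
python3 - <<'E'
from h import *
go(.607,-.2695,.2,14.6)
E
```

```text
t: 1.08
ee_pos: [0.4242, 0.286, 0.249]
ee_rot: [180.0, -0.0, 99.5]
force: [0.7, 0.7, 0.8]
finger_gap: 0.0849
gripper_force: 0.0
[-57.8    8.91   4.9 ] 1.481 rows 14.072763961698358 11.851143276558195
```

```bash
python3 -m creep '[[[-4,0.6,0,0.12],[-8,1.2,0,0.24],[-12,1.8,0,0.36],[-16,2.4,0,0.48],[-20,3,0,0.6],[-24,3.6,0,0.72],[-28,4.2,0,0.84],[-32,4.8,0,0.96],[-36,5.4,0,1.08],[-40,6,0,1.2]]]'
python3 -m creep '[[[0,0,0,0],[0,0,0,0]]]'
python3 - <<'E'
from h import *
go(.607,-.2695,.13,14.6)
E
```

```text
t: 1.92
ee_pos: [0.5506, -0.0983, 0.2487]
ee_rot: [180.0, -0.0, 30.7]
force: [0.5, -0.4, 0.2]
finger_gap: 0.085
gripper_force: 0.0
t: 2.08
ee_pos: [0.5507, -0.0982, 0.2484]
ee_rot: [-180.0, 0.0, 30.9]
force: [-0.8, 0.4, -0.1]
finger_gap: 0.0847
gripper_force: 0.0
[-3.95 17.59 11.84] 0.284 rows 5.1722029684097635 2.2696135175980956
```

```bash
python3 -m creep '[[[-1,4,1,0.1],[-2,8,3,0.2],[-3,12,6,0.284],[-3.6,15.5,9,0.284],[-3.95,17.6,11.8,0.284],[-3.95,17.6,11.8,0.284],[-3.95,17.6,11.8,0.284]]]'
python3 - <<'E'
from h import *
go(.607,-.2695,.065,14.6)
for n in ("top","scene"):
    f=viewer.grab_frame(n); cv2.imwrite(f"pics/{n}1.png",f["pixels"][:,:,::-1])
a=cv2.imread("pics/top1.png")[130:250,330:450]; b=cv2.imread("pics/scene1.png")[150:290,360:480]
cv2.imwrite("pics/c1.png",np.hstack([cv2.resize(a,(400,400)),cv2.resize(b,(400,467))[:400]]))
E
```

```text
t: 2.67
ee_pos: [0.6059, -0.267, 0.1272]
ee_rot: [-179.8, 0.2, 14.8]
force: [-0.4, 1.3, 0.5]
finger_gap: 0.0846
gripper_force: 0.0
[0.05 0.27 6.22] 0.003 rows 1.4923815768105266 0.023193113065057377
```

View pics/c1.png

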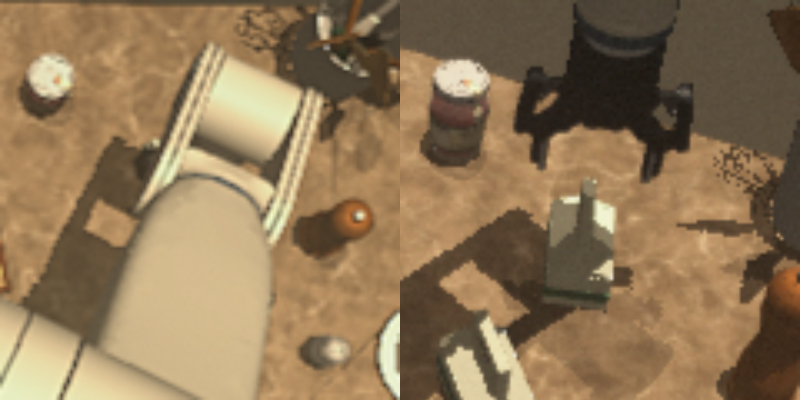

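In the right panel (scene view) the open fingers (540 and 650) stand either side of the ridge (590,185), so it is centred. I'll descend and grip.

```bash
python3 -m creep '[[[0,0.2,2,0],[0,0.2,4,0],[0,0.2,5.4,0],[0,0.2,6,0],[0,0.2,6.2,0],[0,0.2,6.2,0]]]'
python3 -m creep '[[[0,0,0,0],[0,0,0,0],[0,0,0,0],[0,0,0,0],[0,0,0,0],[0,0,0,0],[0,0,0,0],[0,0,0,0]]]' 0 30
```

```text
t: 3.27
ee_pos: [0.6082, -0.2687, 0.0693]
ee_rot: [180.0, -0.0, 14.8]
force: [0.2, -0.5, 0.3]
finger_gap: 0.085
gripper_force: 0.0
t: 3.93
ee_pos: [0.6078, -0.2693, 0.0687]
ee_rot: [-180.0, 0.0, 14.8]
force: [0.4, -0.1, 0.4]
finger_gap: 0.0112
gripper_force: 36.3
```

```bash
python3 -m creep '[[[0,0,-1,0],[0,0,-3,0],[0,0,-6,0],[0,0,-9,0],[0,0,-12,0],[0,0,-13,0],[0,0,-13,0]]]'
python3 - <<'E'
from h import *
go(.580,.0222,.2,101.3)
E
```

```text
t: 4.52
ee_pos: [0.6097, -0.2702, 0.2025]
ee_rot: [179.8, -0.3, 14.8]
force: [0.2, 0.0, -2.1]
finger_gap: 0.0115
gripper_force: 36.0
[  4.59 -29.03   0.25] -1.51 rows 7.047419859474515 12.085023201349884
```

```bash
python3 -m creep '[[[0.3,-2,0,-0.1],[0.7,-4.5,0,-0.22],[1.1,-7,0,-0.34],[1.5,-9.5,0,-0.46],[1.9,-12,0,-0.58],[2.3,-14.5,0,-0.7],[2.7,-17,0,-0.82],[3.1,-19.5,0,-0.94],[3.5,-22,0,-1.06],[3.9,-24.5,0,-1.18]]]'
python3 -m creep '[[[0,0,0,0],[0,0,0,0],[0,0,0,0]]]'
python3 - <<'E'
from h import *
go(.580,.0222,.13,101.3)
E
```

```text
t: 5.35
ee_pos: [0.5815, -0.0212, 0.1966]
ee_rot: [-179.8, 0.0, 82.7]
force: [1.0, -0.3, -1.6]
finger_gap: 0.0111
gripper_force: 36.0
t: 5.6
ee_pos: [0.5825, -0.0226, 0.1974]
ee_rot: [-179.9, 0.0, 82.3]
force: [-1.3, -0.9, -1.1]
finger_gap: 0.0112
gripper_force: 36.0
[ 4.41 -0.85  6.74] -0.331 rows 1.9420439140937444 2.650467631400905
```

```bash
python3 -m creep '[[[1.5,-0.3,0,-0.1],[3,-0.6,0,-0.2],[4.4,-0.85,0,-0.3],[4.4,-0.85,0,-0.331],[4.4,-0.85,2,-0.331],[4.4,-0.85,5,-0.331],[4.4,-0.85,8,-0.331],[4.4,-0.85,9,-0.331],[4.4,-0.85,9,-0.331],[4.4,-0.85,9,-0.331]]]'
python3 - <<'E'
from h import *
f=viewer.grab_frame("scene"); b=f["pixels"][160:270,260:400,::-1]
cv2.imwrite("pics/c2.png",cv2.resize(b,None,fx=5,fy=5,interpolation=cv2.INTER_CUBIC))
E
```

```text
t: 6.43
ee_pos: [0.5805, 0.0216, 0.1085]
ee_rot: [-179.9, -0.0, 101.3]
force: [0.3, 0.1, -1.8]
finger_gap: 0.0114
gripper_force: 35.9
```

View pics/c2.png

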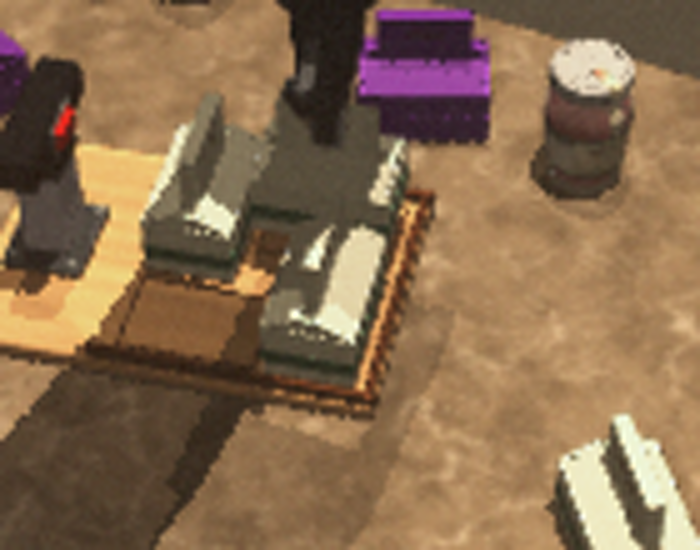

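Run:
```python
from h import *
f=viewer.grab_frame("scene")
P=[(250,212,.0398),(408,143,.0848),(145,258,.014),(236,278,.014),(260,368,.014),(356,384,.014)]
own=[(.019,.013),(.079,-.079),(-.013,.079),(-.013,.019),(-.079,-.019),(-.079,-.079)]
th=np.radians(11.3);R=np.array([[np.cos(th),-np.sin(th)],[np.sin(th),np.cos(th)]])
for (u,v,z),w in zip(P,own):
    X=cast(f,[(u+.5)/5-.5+260,(v+.5)/5-.5+160],z)[0,:2]; print(X, X-R@w)
```

```text
[0.55230576 0.06802854] [0.53622138 0.05155757]
[ 0.61224973 -0.01888148] [0.51930143 0.04310733]
[0.50765309 0.12472612] [0.53588082 0.04980487]
[0.51662457 0.06170274] [0.53309553 0.04561836]
[0.45535219 0.01358077] [0.52909777 0.04769219]
[ 0.46855098 -0.04699962] [0.53053979 0.04594869]
```

```bash
python3 - <<'E'
from h import *
go(.5825,.0242,.0830,101.3)
E
python3 -m creep '[[[0.2,0.15,0,0],[0.2,0.15,0.6,0],[0.2,0.15,1.2,0],[0.2,0.15,1.8,0],[0.2,0.15,2.2,0],[0.2,0.15,2.4,0],[0.2,0.15,2.4,0],[0.2,0.15,2.4,0]]]'
```

```text
[0.21 0.13 2.7 ] -0.0 rows 0.6506907069597042 0.00015248448764218817
t: 7.2
ee_pos: [0.5815, 0.0245, 0.0844]
ee_rot: [-180.0, -0.0, 101.3]
force: [0.1, -0.4, -1.4]
finger_gap: 0.0109
gripper_force: 36.0
```

```bash
python3 -m creep '[[[0,0,0.1,0],[0,0,0.2,0],[0,0,0.2,0],[0,0,0.2,0]]]'; python3 -m creep '[[[0,0,0.1,0],[0,0,0.1,0],[0,0,0.1,0]]]'
```

```text
t: 7.53
ee_pos: [0.5817, 0.0245, 0.0827]
ee_rot: [180.0, 0.0, 101.3]
force: [0.7, 0.3, -1.2]
finger_gap: 0.0117
gripper_force: 35.9
t: 7.78
ee_pos: [0.5817, 0.0245, 0.0826]
ee_rot: [180.0, 0.0, 101.3]
force: [-2.1, -0.4, 7.2]
finger_gap: 0.0112
gripper_force: 37.3
```

```bash
python3 -m creep '[[[0,0,-0.1,0],[0,0,-0.1,0],[0,0,-0.1,0],[0,0,-0.1,0],[0,0,-0.1,0]]]' 4 30; python3 -m creep '[[[0,0,-1,0],[0,0,-3,0],[0,0,-6,0],[0,0,-10,0],[0,0,-14,0],[0,0,-14,0]]]'
python3 - <<'E'
from h import *
go(.4266,-.2405,.2,38.4)
E
```

```text
t: 8.2
ee_pos: [0.5816, 0.0245, 0.0825]
ee_rot: [-180.0, 0.0, 101.3]
force: [-0.5, -0.0, -0.6]
finger_gap: 0.0398
gripper_force: 0.0
t: 8.7
ee_pos: [0.5861, 0.0246, 0.2313]
ee_rot: [179.3, 0.1, 101.3]
force: [1.8, -0.5, -0.3]
finger_gap: 0.0399
gripper_force: 0.0
[-22.86 -20.85   3.13] 1.099 rows 7.458033269144267 8.791003714600555
```

```bash
python3 -m creep '[[[-2.8,-2.6,0,0.12],[-5.6,-5.1,0,0.24],[-8.4,-7.7,0,0.36],[-11.2,-10.2,0,0.48],[-14,-12.8,0,0.6],[-16.8,-15.4,0.5,0.72],[-19.6,-18,1.2,0.84],[-21.5,-20,2,0.96],[-22.6,-20.8,3,1.08],[-22.6,-20.8,4,1.1]]]' 8.5
python3 -m creep '[[[0,0,0,0],[0,0,0,0]]]'
python3 - <<'E'
from h import *
go(.4266,-.2405,.068,38.4)
f=viewer.grab_frame("top")
for c in white(f,(255,165,340,245)):
    print(c[:,0].mean(0),rect(f,c,.059))
a=f["pixels"][160:250,250:410,::-1]; b=viewer.grab_frame("scene")["pixels"][150:290,250:430,::-1]
cv2.imwrite("pics/c3.png",np.hstack([cv2.resize(a,None,fx=4.44,fy=4.44)[:400,:420],cv2.resize(b,(380,296))[:,:380].repeat(1,0) if 0 else cv2.copyMakeBorder(cv2.resize(b,(380,296)),0,max(0,min(400,int(90*4.44+.5))-296),0,0,cv2.BORDER_CONSTANT)]))
E
```

```text
t: 9.53
ee_pos: [0.4211, -0.2403, 0.1829]
ee_rot: [179.9, -0.0, 37.8]
force: [-0.0, 0.0, -0.8]
finger_gap: 0.0854
gripper_force: 0.0
t: 9.7
ee_pos: [0.4222, -0.2374, 0.1824]
ee_rot: [-179.9, 0.0, 38.5]
force: [0.6, 0.3, 0.0]
finger_gap: 0.0849
gripper_force: 0.0
[ 0.16  0.52 11.44] 0.001 rows 2.7472520617486946 0.010035237414184817
[309.41304348 196.81521739] [ 0.527   0.0496  0.1574  0.1573 10.8621]
```

View pics/c3.png

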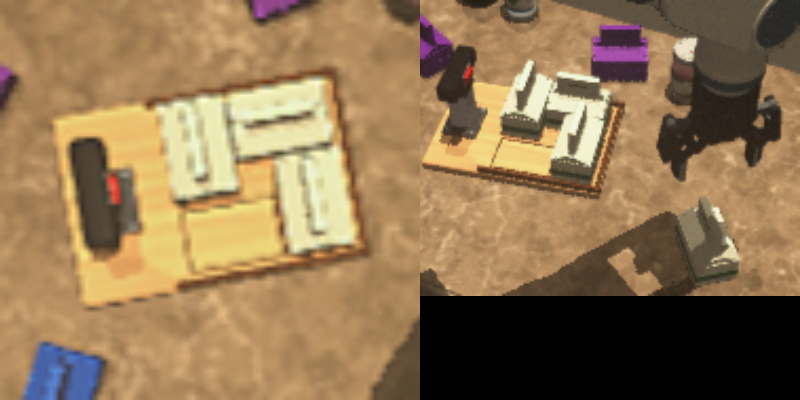

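Carton B stands upright in the far outline, at (280,115) in the left panel. I'll check its gaps numerically.

```bash
cat >> h.py <<'E'
def ext(f,o,yaw=11.3,z=.059,box=(255,165,345,245)):
    hsv=cv2.cvtColor(f["pixels"],cv2.COLOR_RGB2HSV); m=((hsv[...,1]<65)&(hsv[...,2]>150))
    x0,y0,x1,y1=box; v,u=np.nonzero(m[y0:y1,x0:x1]); P=cast(f,np.c_[u+x0,v+y0],z)[:,:2]-o
    a=np.radians(yaw); R=np.array([[np.cos(a),-np.sin(a)],[np.sin(a),np.cos(a)]]); Q=P@R
    for n,c,h in (("far",(.049,-.033),(.03,.046)),("near",(-.049,.033),(.03,.046)),("front",(-.033,-.049),(.046,.03)),("mast",(.033,.049),(.046,.03))):
        # edge positions along each axis through the middle band of the other axis
        r=[]
        for k in (0,1):
            b=Q[(abs(Q[:,1-k]-c[1-k])<h[1-k]*.6)&(abs(Q[:,k]-c[k])<h[k]+.012)]
            r+=[round(1000*(b[:,k].min()-c[k]),1),round(1000*(b[:,k].max()-c[k]),1)] if len(b)>20 else [None]
        print(n,"expect",h,"edges x,y mm",r)
E
python3 - <<'E'
from h import *
f=viewer.grab_frame("top"); ext(f,np.array([.527,.0496]))
E
```

```text
far expect (0.03, 0.046) edges x,y mm [np.float64(-41.5), np.float64(25.6), np.float64(-42.0), np.float64(57.9)]
near expect (0.03, 0.046) edges x,y mm [None, None]
front expect (0.046, 0.03) edges x,y mm [np.float64(-44.8), np.float64(54.7), np.float64(-28.8), np.float64(29.1)]
mast expect (0.046, 0.03) edges x,y mm [np.float64(-45.4), np.float64(44.7), np.float64(-41.6), np.float64(25.3)]
```

Run:
```python
from h import *
go(.4295,-.2415,.068,38.4)
```

```text
[ 0.25  0.73 11.52] 0.002 rows 2.7677067788246186 0.012474437473475816
```

```bash
python3 -m creep '[[[0.25,0.7,2,0],[0.25,0.7,5,0],[0.25,0.7,8,0],[0.25,0.7,10,0],[0.25,0.7,11,0],[0.25,0.7,11.4,0],[0.25,0.7,11.4,0]]]'
python3 -m creep '[[[0,0,0,0],[0,0,0,0],[0,0,0,0],[0,0,0,0],[0,0,0,0],[0,0,0,0],[0,0,0,0],[0,0,0,0]]]' 0 30
python3 -m creep '[[[0,0,-1,0],[0,0,-3,0],[0,0,-6,0],[0,0,-9,0],[0,0,-12,0],[0,0,-13.5,0],[0,0,-13.5,0],[0,0,-13.5,0]]]'
python3 - <<'E'
from h import *
go(.4761,.0682,.2,101.3)
E
```

```text
t: 10.43
ee_pos: [0.4288, -0.2416, 0.0685]
ee_rot: [-180.0, 0.0, 38.4]
force: [-0.6, 1.0, 0.4]
finger_gap: 0.0849
gripper_force: 0.0
t: 11.1
ee_pos: [0.4283, -0.2419, 0.0687]
ee_rot: [-180.0, 0.0, 38.3]
force: [-0.3, -0.3, 1.5]
finger_gap: 0.0115
gripper_force: 36.1
t: 11.77
ee_pos: [0.4287, -0.2421, 0.2046]
ee_rot: [179.9, -0.0, 38.3]
force: [-0.2, 0.1, -1.3]
finger_gap: 0.0112
gripper_force: 35.8
[ 22.96 -21.4    0.46] -1.099 rows 7.527765538064084 8.796333745545766
```

```bash
python3 -m creep '[[[2,-2,0,-0.11],[4.5,-4.3,0,-0.22],[7.2,-6.8,0,-0.34],[10,-9.3,0,-0.46],[12.8,-11.8,0,-0.58],[15.6,-14.4,0,-0.7],[18.2,-17,0,-0.82],[20.4,-19,0,-0.94],[22,-20.5,0,-1.04],[23,-21.4,0,-1.1]]]'
python3 -m creep '[[[0,0,0,0],[0,0,0,0],[0,0,0,0],[0,0,0,0]]]'
python3 - <<'E'
from h import *
go(.4761,.0682,.083,101.3)
E
```

```text
t: 12.6
ee_pos: [0.4751, 0.0709, 0.2019]
ee_rot: [-179.8, -0.0, 101.8]
force: [0.4, -0.3, -1.5]
finger_gap: 0.0112
gripper_force: 35.7
t: 12.93
ee_pos: [0.4756, 0.0677, 0.203]
ee_rot: [-179.9, 0.0, 101.2]
force: [0.4, 0.1, -1.3]
finger_gap: 0.0113
gripper_force: 35.6
[ 0.04  0.06 12.  ] -0.001 rows 2.877200914345544 0.01008181904350461
```

Lower to just above the slab, then check the gaps in the scene view (the near side is visible).

```bash
python3 -m creep '[[[0,0,2,0],[0,0,5,0],[0,0,8,0],[0,0,9.5,0],[0,0,10,0],[0,0,10,0],[0,0,10,0]]]'
python3 - <<'E'
from h import *
f=viewer.grab_frame("scene"); b=f["pixels"][165:265,260:380,::-1]
cv2.imwrite("pics/c4.png",cv2.resize(b,None,fx=6,fy=6,interpolation=cv2.INTER_CUBIC))
go(.4761,.0682,.083,101.3)
E
```

```text
t: 13.52
ee_pos: [0.4766, 0.0681, 0.1041]
ee_rot: [180.0, 0.0, 101.3]
force: [-0.2, 0.3, -2.0]
finger_gap: 0.0119
gripper_force: 35.6
[ 0.01 -0.09  2.16] -0.0 rows 0.5175195645186574 0.0013799051657055665
```

View pics/c4.png

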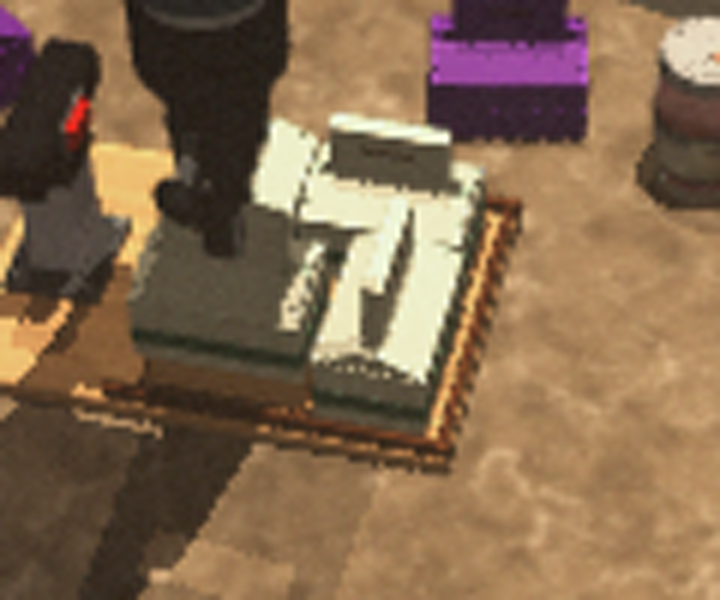

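The held carton is just above its outline; its near bottom edge runs from (133,350) to (308,378), and carton_3's near bottom left corner is at (312,405).

Run:
```python
from h import *
f=viewer.grab_frame("scene")
P=[(133,350,.0354),(308,378,.0354),(312,405,.014),(433,428,.014)]
own=[(-.079,.079),(-.079,-.013),(-.079,-.019),(-.079,-.079)]
a=np.radians(11.3);R=np.array([[np.cos(a),-np.sin(a)],[np.sin(a),np.cos(a)]])
for (u,v,z),w in zip(P,own):
    X=cast(f,[(u+.5)/6-.5+260,(v+.5)/6-.5+165],z)[0,:2]; print(X, X-R@w)
```

```text
[0.43875412 0.10972293] [0.53170243 0.04773412]
[0.45948994 0.01701205] [0.5344112  0.04523979]
[0.45938179 0.01564774] [0.53312737 0.04975917]
[ 0.47152509 -0.0489095 ] [0.53351391 0.0440388 ]
```

```bash
python3 -m creep '[[[0,-0.05,0.6,0],[0,-0.05,1.2,0],[0,-0.05,1.7,0],[0,-0.05,2,0],[0,-0.05,2,0],[0,-0.05,2,0]]]'; python3 -m creep '[[[0,0,0.1,0],[0,0,0.2,0],[0,0,0.2,0],[0,0,0.2,0]]]'
```

```text
t: 14.12
ee_pos: [0.4755, 0.0685, 0.0833]
ee_rot: [-180.0, -0.0, 101.4]
force: [-0.5, 0.3, -2.3]
finger_gap: 0.0115
gripper_force: 35.6
t: 14.45
ee_pos: [0.4758, 0.0685, 0.0826]
ee_rot: [180.0, 0.0, 101.3]
force: [-3.4, -1.7, 11.0]
finger_gap: 0.0112
gripper_force: 37.5
```

```bash
python3 -m creep '[[[0,0,-0.2,0],[0,0,-0.2,0],[0,0,-0.2,0],[0,0,-0.2,0],[0,0,-0.2,0]]]' 4 30; python3 -m creep '[[[0,0,-1,0],[0,0,-3,0],[0,0,-6,0],[0,0,-10,0],[0,0,-13,0],[0,0,-13,0],[0,0,-13,0]]]'
python3 - <<'E'
from h import *
go(.5016,.188,.2,191.3)
E
```

```text
t: 14.87
ee_pos: [0.4757, 0.0685, 0.0835]
ee_rot: [-180.0, -0.0, 101.3]
force: [0.4, -0.1, 0.1]
finger_gap: 0.04
gripper_force: 0.0
t: 15.45
ee_pos: [0.4769, 0.0687, 0.216]
ee_rot: [179.7, 0.0, 101.3]
force: [-0.7, -0.2, -0.5]
finger_gap: 0.0402
gripper_force: 0.0
[11.21  4.77  1.6 ] -1.57 rows 2.9471437070722484 12.563089665324034
```

```bash
python3 -m creep '[[[1.2,0.5,0,-0.12],[2.4,1,0,-0.24],[3.6,1.5,0,-0.36],[4.8,2,0,-0.48],[6,2.5,0,-0.6],[7.2,3,0,-0.72],[8.4,3.5,0,-0.84],[9.6,4,0,-0.96],[10.6,4.4,0,-1.08],[11.2,4.8,0,-1.2]]]' 7.5
python3 -m creep '[[[0,0,0,-0.12],[0,0,0,-0.24],[0,0,0,-0.35],[0,0,0,-0.37],[0,0,0,-0.37]]]'
python3 - <<'E'
from h import *
go(.5016,.188,.1025,191.3)
f=viewer.grab_frame("top"); ext(f,np.array([.527,.0496]))
s=viewer.grab_frame("scene")
a=cv2.resize(f["pixels"][160:260,250:350,::-1],(400,400),interpolation=cv2.INTER_CUBIC);b=cv2.resize(s["pixels"][150:250,240:340,::-1],(400,400),interpolation=cv2.INTER_CUBIC)
cv2.imwrite("pics/c5.png",np.hstack([a,b]))
E
```

```text
t: 16.28
ee_pos: [0.4997, 0.1884, 0.2121]
ee_rot: [-179.9, -0.2, 170.5]
force: [-0.8, -0.6, -0.7]
finger_gap: 0.075
gripper_force: 0.0
t: 16.7
ee_pos: [0.5, 0.1875, 0.2125]
ee_rot: [-180.0, -0.1, -168.8]
force: [0.6, -0.4, 0.8]
finger_gap: 0.0751
gripper_force: 0.0
[-0.17  0.02 11.  ] -0.002 rows 2.638356352282147 0.014302396864302243
far expect (0.03, 0.046) edges x,y mm [np.float64(-41.5), np.float64(25.6), np.float64(-42.0), np.float64(57.9)]
near expect (0.03, 0.046) edges x,y mm [np.float64(-30.0), np.float64(39.9), np.float64(-58.0), np.float64(33.0)]
front expect (0.046, 0.03) edges x,y mm [np.float64(-44.8), np.float64(56.2), np.float64(-28.8), np.float64(41.7)]
mast expect (0.046, 0.03) edges x,y mm [np.float64(-57.3), np.float64(44.7), np.float64(-41.6), np.float64(25.3)]
```

View pics/c5.png

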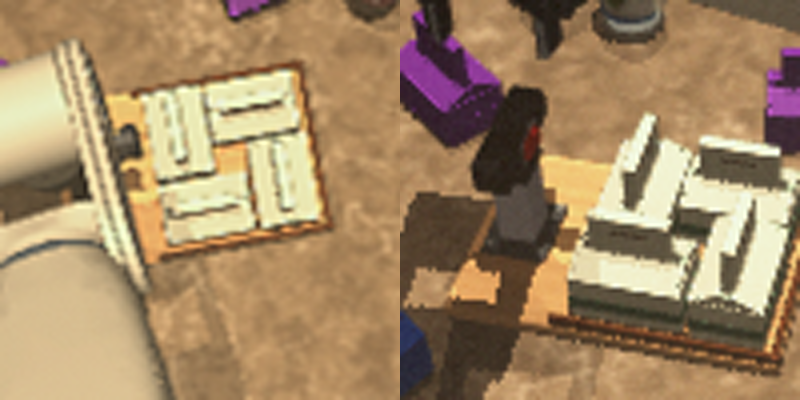

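The left panel shows all four cartons in the pinwheel and the right panel shows them upright. The fingers are centred above the bar, so I descend.

```bash
python3 -m creep '[[[-0.15,0,2,0],[-0.15,0,5,0],[-0.15,0,8,0],[-0.15,0,10,0],[-0.15,0,11,0],[-0.15,0,11,0],[-0.15,0,11,0]]]'
python3 -m creep '[[[0,0,0,0],[0,0,0,0],[0,0,0,0],[0,0,0,0],[0,0,0,0]]]' 0 40
python3 -m creep '[[[0,0,0,0],[0,0,0,0]]]'
```

```text
t: 17.38
ee_pos: [0.5023, 0.188, 0.1037]
ee_rot: [-180.0, -0.0, -168.8]
force: [-0.0, -0.4, 0.7]
finger_gap: 0.0752
gripper_force: 0.0
t: 17.8
ee_pos: [0.5027, 0.1898, 0.1053]
ee_rot: [179.9, 0.1, -168.7]
force: [-4.7, 10.4, 8.9]
finger_gap: 0.0315
gripper_force: 42.7
t: 17.97
ee_pos: [0.5028, 0.1899, 0.1053]
ee_rot: [179.9, 0.2, -168.7]
force: [-4.5, 9.0, 7.1]
finger_gap: 0.0319
gripper_force: 42.7
```

Gap 32 mm: the button is flush. I'll null the side force, then pull up.

```bash
python3 -m creep '[[[0,0.1,0,0],[0,0.2,-0.2,0],[0,0.2,-0.2,0]]]' 0 60
python3 -m creep '[[[0,0,-0.5,0],[0,0,-1,0],[0,0,-1.5,0],[0,0,-2,0],[0,0,-2,0]]]'
```

```text
t: 18.22
ee_pos: [0.5027, 0.19, 0.1064]
ee_rot: [-180.0, 0.1, -168.7]
force: [3.6, -1.9, -5.1]
finger_gap: 0.0311
gripper_force: 59.9
t: 18.63
ee_pos: [0.5027, 0.19, 0.1268]
ee_rot: [-180.0, 0.1, -168.7]
force: [5.9, -2.1, -4.6]
finger_gap: 0.0311
gripper_force: 60.0
```

```bash
python3 -m creep '[[[0,0,-1,0],[0,0,-2,0],[0,0,-3,0],[0,0,-4,0],[0,0,-5,0],[0,0,-6,0],[0,0,-7,0],[0,0,-8,0],[0,0,-8.5,0],[0,0,-8.5,0]]]'
python3 -m creep '[[[0,0,-0.3,0],[0,0,-0.6,0],[0,0,-0.9,0],[0,0,-1.2,0],[0,0,-1.2,0],[0,0,-1.2,0]]]'
```

```text
t: 19.47
ee_pos: [0.5026, 0.19, 0.2117]
ee_rot: [-180.0, 0.1, -168.7]
force: [6.1, -2.0, -4.9]
finger_gap: 0.0314
gripper_force: 60.0
t: 19.97
ee_pos: [0.5026, 0.1899, 0.2226]
ee_rot: [-180.0, 0.1, -168.7]
force: [7.1, -1.8, -5.0]
finger_gap: 0.0315
gripper_force: 60.0
```

```bash
python3 -m creep '[[[0,0,-0.15,0],[0,0,-0.3,0],[0,0,-0.3,0]]]'
python3 -m creep '[[[0,0,-0.1,0],[0,0,-0.2,0],[0,0,-0.2,0],[0,0,-0.2,0]]]'
```

```text
t: 20.22
ee_pos: [0.5026, 0.1899, 0.2255]
ee_rot: [-180.0, 0.1, -168.7]
force: [7.1, -1.4, -5.2]
finger_gap: 0.0314
gripper_force: 62.1
t: 20.55
ee_pos: [0.5025, 0.1899, 0.2257]
ee_rot: [-180.0, 0.1, -168.7]
force: [13.1, 0.6, -21.0]
finger_gap: 0.031
gripper_force: 62.6
```

```bash
python3 -m creep '[[[0,0,0,0],[0,0,0,0],[0,0,0,0],[0,0,0,0]]]'
python3 - <<'E'
from h import *
f=viewer.grab_frame("top"); ext(f,np.array([.527,.0496]))
from cell import hand_in
print(hand_in())
E
```

```text
t: 20.88
ee_pos: [0.5025, 0.1899, 0.2257]
ee_rot: [-180.0, 0.1, -168.7]
force: [13.0, 0.9, -20.8]
finger_gap: 0.031
gripper_force: 62.6
far expect (0.03, 0.046) edges x,y mm [np.float64(-41.5), np.float64(25.6), np.float64(-42.0), np.float64(57.9)]
near expect (0.03, 0.046) edges x,y mm [np.float64(-30.0), np.float64(39.9), np.float64(-58.0), np.float64(33.0)]
front expect (0.046, 0.03) edges x,y mm [np.float64(-44.8), np.float64(56.9), np.float64(-28.8), np.float64(41.7)]
mast expect (0.046, 0.03) edges x,y mm [np.float64(-57.7), np.float64(44.7), np.float64(-41.6), np.float64(25.3)]
the job is handed in; nothing more can be done
None
```

I handed the job in at about 21 s: both loose cartons stand upright in their outlines (the far one about 3 mm off centre), and the bar is held at its second stop, about 120 mm up, with the button squeezed flush.

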